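Clamp a filter cube with the locking lever

ROBOT

A 6-joint arm with a two-finger parallel gripper is mounted at the origin on a cart in front of the work surface, level with it; the furniture and walls round the work are solid. World frame = base frame: x ahead of the robot, y to its left, z up, the work surface at z = 0. Lengths are in m, angles in rad, forces in N, time in s.
With the tool pointing down it reaches from about 0.25 to 0.725 m from the base axis. Payload 4 kg.
Tool frame: the origin (TCP) lies midway between the tips of the shut fingers; the grasp point (between the pads) lies 19 mm behind it (bot.grasp_offset is the distance from the TCP to the grasp point, in m); z points along the fingers, y is the direction in which the jaws open and shut (so a half turn about z gives the same grasp; the last joint's range is limited). The gripper opens to 85 mm and grips with 20 to 120 N. Pads are 22 mm wide; open, the fingers measure 114 mm over their backs; the gripper's body (76 mm by 85 mm) begins 54 mm behind the grasp point. The pads swing forward as they close: fully open they stand 13 mm farther back than shut.
Start: joints at [-1.162, 0.241, 0.005, 1.335, 0, 1.571], TCP at [0.199, -0.459, 0.231] pointing down, gripper open.
Joint ranges: [-2.72, 2.72], [-1.05, 1.87], [-1.09, 1.28], [-1.99, 2.15], [-1.42, 1.44], [-3.14, 3.14]. Speed limits (rad/s): [2.79, 2.79, 3.14, 3.14, 3.14, 3.14].

INTERFACE

Orientations are given as a unit quaternion [x, y, z, w].
In Python, from workcell import sensors, optics, bot gives the robot as it stands.
- The arm moves only by the tool apply_moves, never from a script. Its argument "plan" is one flat list of numbers, 6 for each row, row after row: the shift along the tool's x, y, z in m, then the turn, a rotation vector about the tool's x, y, z in rad. In form: [tx, ty, tz, ax, ay, az, tx, ty, tz, ax, ay, az, ...]. A call has 1 to 12 rows; each row is the pose to reach, as a shift and turn from the pose commanded when the call began, along the tool's axes at that moment; what a row does not reach only later rows make up. A row lasts 1/12 s, in which the tool goes at most 41.7 mm and 7.16 degrees, less where a joint would pass 70% of its speed; a pose out of reach is approached as far as the arm can. A call with a gripper value outside its range is refused whole. "grip" is the finger opening in m, from 0 to 0.0854, set as the call begins (left out, the last holds). The fingers move at their own pace and stop on an object; the grip force is fixed at half the most. Time passes only in rows, so rows that repeat a pose let the fingers close. It gives the time, the measured TCP pose, the force and the opening at its end, in the units of the state.
- sensors.get_obs(): the state, without advancing time (a new reading comes with each control period).
- optics.camera(name): name is "scene" or "top"; returns a dict with "pixels" (420x560x3 uint8, red, green, blue), "fx", "fy", "cx", "cy" (pixels), "pose" (4x4, takes a point from camera to world coordinates). Camera axes: x right, y up, looking along -z (the intrinsics and any distortion apply to the point x, -y, -z); pixel columns grow to the right and rows downward; lengths in m; the calibration is good to about 2 mm. A picture is of the moment at which its call begins. There is no depth.
- bot.job_done(): hands the job in, once; it reports no verdict.
The state is a dict: "clock": time; "joint_pos": joint angles; "joint_vel": joint speeds; "tau": joint torques, N m; "eef_pos": TCP position; "tool_rot": TCP orientation; "ft_force": force on the tool from outside, world axes, zero at the start; "ft_torque": the same for the moment, N m; "grip_width": finger opening in m.
Only numpy, scipy, OpenCV 4.12 (cv2) and the standard library are available. Lean on these libraries where they do the work, as an engineer would, in place of code of your own. Each camera call takes 0.05 s, during which the arm holds its last target.

TASK

Take the microscope filter cube (the black block on the desk to the left of the lever clamp) and set it upright on the middle of the lever clamp's square pedestal, square to it, and let go of it. Then squeeze the release button in the lever's grip and, keeping it pressed, swing the lever all the way down so that the clamp's foot holds the cube; let the button spring back so that the lever stays locked. Leave the other things on the desk where they are.

Things in the scene. Friction and masses are not known exactly. Their poses are not given: they have to be found in the camera images.
- cube_centre (a point): Centre of the filter cube: a black block 39 x 40 mm and 37 mm high with a round window in one side, 90 g, loose, upright on the desk. It starts left of the clamp, in one of three places shared with the objective case and the timer. Its axes are the block's edges, z up.
- clamp: Lever clamp, fixed to the desk, turned about z by a varying angle: aluminium base plate 215 x 90 x 12 mm with a square pedestal in front and a lever hinged behind it. Origin on the desk under the pedestal's centre; x points from the pedestal to the hinge, z up. While the lever is raised the room above the pedestal is free: the lever stands 70 mm or more behind the pedestal's centre.
- pedestal_top (a point): Centre of the pedestal's top face, a 50 x 50 mm square of black rubber with its sides along x and y, 30 mm above the desk. Axes as those of the clamp.
- lever_hinge (a point): Centre of the lever's hinge, 100 mm behind the pedestal's centre, 67 mm above the desk. Axes as those of the clamp; the lever turns about this y axis.
- lever_grip (a point): Where to squeeze: on the centre line of the lever's black grip, in line with the button. Grip 24 mm wide (along y), 26 mm thick, ending 30 mm beyond. Axes: x along the bar to its hinge end, z up when the lever is down. The hinge lies 180 mm along x and 35 mm along -z from here. Raised: bar nearly upright, point 0.25 m up, over the hinge. Down: bar level, point 102 mm up, 80 mm in front of the pedestal's centre.
- lever (a joint): Lever angle: 0 raised (bar 1.5 rad above level), growing as it swings down to the front, 1.5 rad level on its stop. With the button out, a pin between teeth every 0.25 rad locks it (about 0.03 rad play), so reach the stop before releasing. Takes under 1.5 N m. Fingers pinching from above along y press the button and may point down throughout, the grip turning between them.
- button (a joint): Travel of the release button, a grey oblong 30 x 16 mm standing 7 mm out of the +y side of the grip at lever_grip: 0 out, 0.006 m fully pressed (1 mm proud, grip and button then 25 mm wide). It springs back; 3 N starts it, 6 N holds it fully in. The lever is free when it is pressed more than 5 mm.
- foot: Sprung foot under the lever: a black rubber disc 20 mm across, 100 mm from the hinge along the bar; origin at the centre of its lower face. It meets the cube over the last 0.08 rad of the swing and, lever down, presses on its top with about 4 to 7 N.
- objective_case: objective case: white round jar with a black ribbed lid, 45 mm across, 66 mm high, a bystander; origin at the centre of its underside
- timer: bench timer: white box with a small display, 41 x 68 x 50 mm, a bystander; origin at the centre of its underside
- coverslip_box: small white box with a blue lid, 30 x 30 x 16 mm, a bystander; origin at the centre of its underside
- tweezers: steel tweezers lying flat, 124 x 12 x 8 mm, a bystander; origin at the centre of its underside
- dish: flat clear round culture dish, 62 mm across, 14 mm high, a bystander; origin at the centre of its underside
- mouse: black computer mouse, 112 x 62 x 40 mm, a bystander; origin at the centre of its underside
- filter_cube: The filter cube itself; origin at the centre of its underside, 18 mm below cube_centre.
Things that resemble listed ones, but are neither listed nor needed, are in the scene too. What is meant by the filter_cube is not blue or orange, and is the smaller of those in its own colour.

How it is judged:
On the way, in this order (a step that is already met when the one before it is completed fails the run):
1. the cube stands upright, centred and square on the pedestal, let go, with the lever still raised (x of cube_centre in the frame of pedestal_top between -0.01 and 0.01 m and y of cube_centre in the frame of pedestal_top between -0.01 and 0.01 m and z of cube_centre in the frame of pedestal_top between 0.0145 and 0.0225 m and angle between cube_centre's own z axis and vertical below 0.12 rad and (angle between the x axis of cube_centre and the x axis of pedestal_top, either way round below 0.2 rad or angle between the x axis of cube_centre and the y axis of pedestal_top, either way round below 0.2 rad) and contact force between filter_cube and the fingers below 0.05 N and value of joint lever below 0.1 rad), for 0.2 s.
2. the lever is on its way down with the release button pressed (value of joint lever above 0.3 rad and value of joint button above 0.0035 m), for 0.1 s.
At the end, for the whole second after the job is handed in: Cube upright (0.12 rad), on the pedestal within 10 mm of its centre along x and y, square to it within 0.2 rad (any side to the front); lever at rest over 1.42 rad; button out (under 2 mm); foot pressing on the cube with over 1 N (x of cube_centre in the frame of pedestal_top between -0.01 and 0.01 m and y of cube_centre in the frame of pedestal_top between -0.01 and 0.01 m and z of cube_centre in the frame of pedestal_top between 0.0145 and 0.0225 m and angle between cube_centre's own z axis and vertical below 0.12 rad and (angle between the x axis of cube_centre and the x axis of pedestal_top, either way round below 0.2 rad or angle between the x axis of cube_centre and the y axis of pedestal_top, either way round below 0.2 rad) and value of joint lever above 1.42 rad and value of joint button below 0.002 m and contact force between foot and filter_cube above 1 N and velocity of joint lever between -0.15 and 0.15 rad/s); the robot touches nothing.
It fails at once if a bystander is moved by more than 20 mm (distance of any of objective_case, timer, coverslip_box, tweezers, dish, mouse from where it was at the start of the episode above 0.02 m).
It also fails if it takes over 56 s, if anything falls off the work surface, if the arm or the gripper's body presses on something with over 40 N, if the wrist force passes 120 N, or if a joint passes its speed limit or range.

## Working session

There is one attempt and no reset: what is moved stays moved. The work goes in short steps, Python scripts to look and compute and a tool call to move; the robot and the scene stay as the last step left them, time stands still between calls to the robot, and variables do not carry over. Pictures are saved under pics/ and viewed, and the job is handed in when it is done.

Besides the shell and the picture viewer there is one more tool, called by a JSON object that holds its "api" and its "payload", one argument or row to a line. apply_moves: Moves the arm, as the interface text tells. Its arguments: {"type":"object","properties":{"plan":{"type":"array","items":{"type":"number"}},"grip":{"type":"number"}},"required":["plan"]}

```bash
mkdir -p pics; ls
python3 - <<'E'
from workcell import sensors, optics, bot
import cv2, numpy as np
print(sensors.get_obs())
for n in ("scene","top"):
    c=optics.camera(n)
    np.savez(f"pics/{n}0.npz",**{k:v for k,v in c.items()})
    print(n,{k:v for k,v in c.items() if k!='pixels'})
    cv2.imwrite(f"pics/{n}0.png",c['pixels'][:,:,::-1])
E
```

```text
pics
{'clock': 0.0, 'joint_pos': array([-1.16198471e+00,  2.41404265e-01,  3.71673922e-03,  1.33519237e+00,
        5.36541450e-05,  1.57079614e+00]), 'joint_vel': array([-0.00132215, -0.00047852,  0.00145836,  0.00064731, -0.00220126,
        0.00020275]), 'tau': array([ 8.00171565e-04, -3.72319829e+01,  2.52406150e+01,  1.70498178e-02,
        7.16366230e-05,  1.03191644e-05]), 'eef_pos': array([ 0.19852292, -0.4582097 ,  0.23041445]), 'tool_rot': array([ 9.79181225e-01,  2.02985325e-01, -1.85198020e-04, -1.02554030e-03]), 'ft_force': array([-1.04740083,  0.03409654, -0.61174611]), 'ft_torque': array([ 0.00955597,  0.0486843 , -0.05587849]), 'grip_width': 0.08548888305182528}
scene {'fx': 528.1428318502816, 'fy': 528.1428318502816, 'cx': 276.4095729235032, 'cy': 210.97874555487277, 'pose': array([[-0.67762349,  0.47602606, -0.5605583 , -0.2557731 ],
       [-0.73512588, -0.45960218,  0.49835306,  0.64094221],
       [-0.02040478,  0.74977665,  0.66137631,  1.06902197],
       [ 0.        ,  0.        ,  0.        ,  1.        ]])}
top {'fx': 416.7064640225774, 'fy': 416.7064640225774, 'cx': 282.7502812823603, 'cy': 211.7129325093688, 'pose': array([[ 0.02279532,  0.99035005, -0.13670099,  0.33713829],
       [-0.99973893,  0.02279544, -0.0015648 , -0.0448312 ],
       [ 0.00156646,  0.13670097,  0.99061112,  1.17853302],
       [ 0.        ,  0.        ,  0.        ,  1.        ]])}
```

View pics/scene0.png

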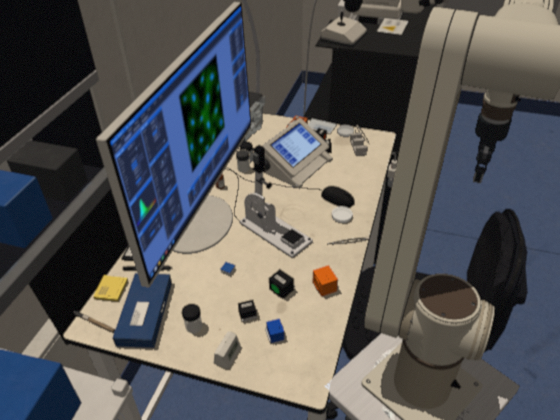

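View pics/top0.png

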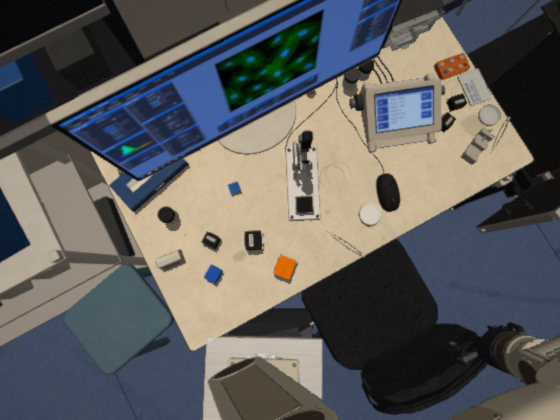

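The top view shows two black blocks at (211,241) and (254,241), a blue one at (213,274) and an orange one at (285,268). The clamp pedestal is at (304,205) and the lever end at (306,138). I'll crop the candidates and measure them.

```bash
cat > h.py <<'E'
import numpy as np, cv2
def load(n): 
    d=np.load(f"pics/{n}.npz"); return {k:d[k] for k in d}
def snap(n,tag):
    from workcell import optics
    c=optics.camera(n); np.savez(f"pics/{tag}.npz",**c); return {k:np.asarray(v) for k,v in c.items()}
def ray(c,u,v):
    d=np.array([(u-c['cx'])/c['fx'],-(v-c['cy'])/c['fy'],-1.0]); R=c['pose'][:3,:3]
    return c['pose'][:3,3],R@d
def onz(c,u,v,z):
    o,d=ray(c,u,v); return o+d*(z-o[2])/d[2]
def proj(c,p):
    q=c['pose'][:3,:3].T@(np.asarray(p)-c['pose'][:3,3]); return np.array([c['cx']+c['fx']*q[0]/-q[2], c['cy']-c['fy']*q[1]/-q[2]])
def tri(obs):
    A=np.zeros((3,3));b=np.zeros(3)
    for c,u,v in obs:
        o,d=ray(c,u,v); d=d/np.linalg.norm(d); P=np.eye(3)-np.outer(d,d); A+=P;b+=P@o
    x=np.linalg.solve(A,b); return x
def crop(c,x0,y0,x1,y1,s,f,gain=1.6):
    im=np.clip(c['pixels'][y0:y1,x0:x1,::-1].astype(float)*gain,0,255).astype(np.uint8)
    cv2.imwrite(f,cv2.resize(im,None,fx=s,fy=s,interpolation=cv2.INTER_CUBIC))
E
python3 - <<'E'
from h import *
t=load('top0');s=load('scene0')
crop(t,190,220,310,290,6,'pics/c1.png'); crop(t,270,120,340,230,5,'pics/c2.png'); crop(s,220,180,350,350,4,'pics/c3.png',1.8)
for n,u,v in (('A',211,241),('B',254,241),('or',285,268),('bl',213,274),('ped',304,205),('grip',306,138)): print(n,onz(t,u,v,.037 if n!='grip' else .27))
for n,u,v in (('A',248,310),('B',281,284),('ped',292,238)): print(n,onz(s,u,v,.03))
E
```

```text
A [0.40921596 0.15153295 0.037     ]
B [0.4119119  0.03383896 0.037     ]
or [ 0.34059034 -0.05265025  0.037     ]
bl [0.32004096 0.14197855 0.037     ]
ped [ 0.51479948 -0.10148357  0.037     ]
grip [ 0.6315642  -0.09201142  0.27      ]
A [0.40298931 0.1574832  0.03      ]
B [0.40799725 0.04187886 0.03      ]
ped [ 0.5100609 -0.095722   0.03     ]
```

View pics/c1.png

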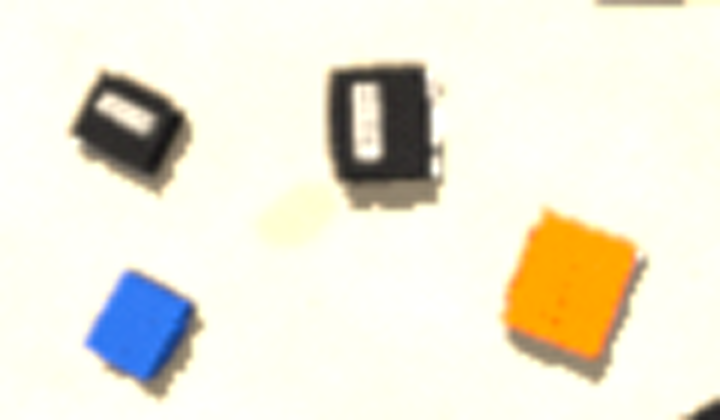

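View pics/c2.png

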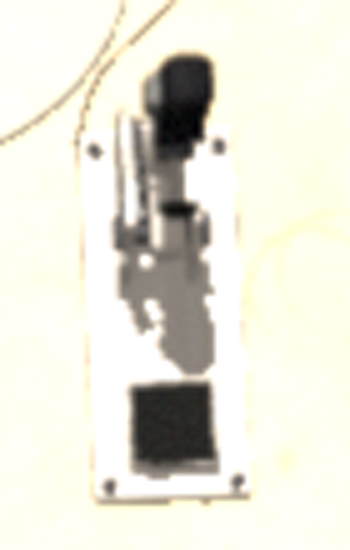

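View pics/c3.png

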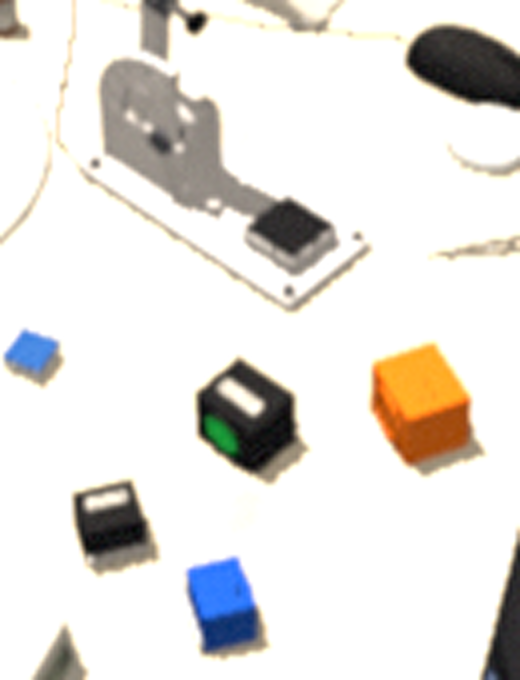

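Run:
```python
from h import *
t=load('top0');s=load('scene0')
def dark(c,x0,y0,x1,y1,k,f,g=4):
    im=c['pixels'][y0:y1,x0:x1,::-1].astype(float)
    im=np.clip((im-0)*g,0,255).astype(np.uint8)
    cv2.imwrite(f,cv2.resize(im,None,fx=k,fy=k,interpolation=cv2.INTER_CUBIC))
dark(t,196,226,228,256,18,'pics/d1.png'); dark(s,234,296,262,324,18,'pics/d2.png'); dark(t,280,120,330,225,7,'pics/d3.png',3)
```

```text
(no output)
```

View pics/d1.png

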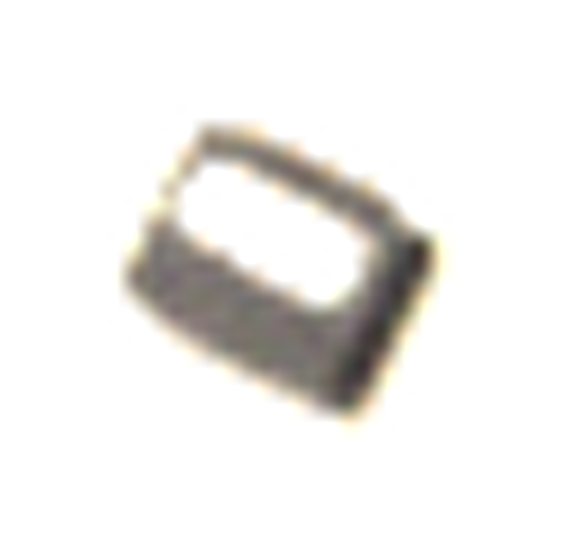

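View pics/d2.png

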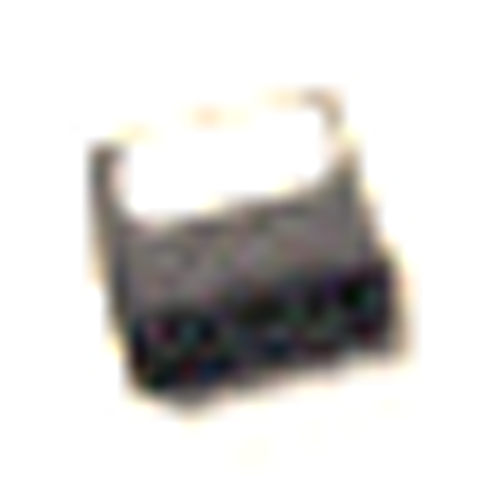

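View pics/d3.png

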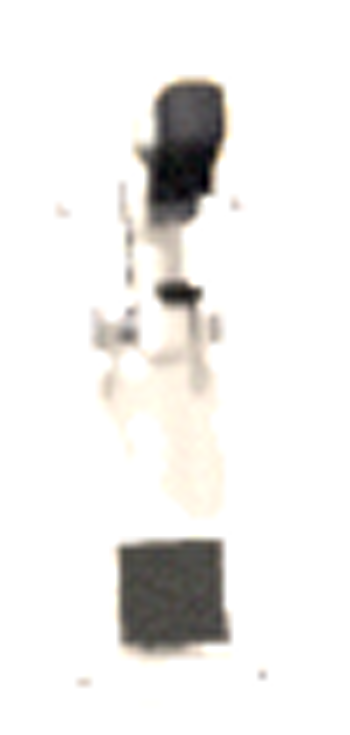

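Run:
```python
from h import *
t=load('top0');s=load('scene0')
g=t['pixels'].max(2)
np.set_printoptions(linewidth=250)
print(g[230:252,199:226])
for nm,(x0,y0,x1,y1) in {'A':(198,229,228,254),'B':(240,226,268,256),'bl':(200,262,228,290)}.items():
    for th in (60,90,110):
        ch=t['pixels'][...,0] if nm=='bl' else g
        m=(ch[y0:y1,x0:x1]<th).astype(np.uint8)
        cs,_=cv2.findContours(m,cv2.RETR_EXTERNAL,cv2.CHAIN_APPROX_NONE)
        c=max(cs,key=cv2.contourArea); r=cv2.minAreaRect(c)
        b=cv2.boxPoints(r)+[x0,y0]; P=np.array([onz(t,*q,.037)[:2] for q in b])
        print(nm,th,np.round(np.linalg.norm(P-np.roll(P,1,0),axis=1)*1000,1),P.mean(0).round(4),'area px',m.sum(),'pix size mm',1/ (416.7/1.14)*1000)
```

```text
[[206 202 200 202 205 206 208 204 203 206 208 207 205 207 206 203 202 202 202 203 205 205 204 206 206 206 205]
 [205 201 200 201 203 205 202 165 152 184 199 199 200 205 207 204 203 204 202 205 205 206 205 205 204 205 207]
 [205 202 201 202 203 205 196 131  85 109 122 128 158 188 199 201 201 202 203 205 205 204 204 205 204 204 207]
 [205 204 204 202 203 199 161  93  44  45  51  60  85 120 157 187 198 201 203 205 205 203 203 205 205 206 206]
 [204 205 204 206 203 174 113  57  40  37  33  34  40  55  85 120 156 187 200 206 206 205 205 205 206 206 205]
 [204 207 206 206 199 142  73  48  86  86  62  42  32  31  39  54  83 118 157 193 205 206 205 205 205 205 205]
 [207 207 208 206 178 108  53  83 148 159 131  92  60  41  31  33  39  53  87 135 187 204 204 204 203 202 202]
 [208 208 207 200 144  73  58 136 165 154 153 154 131  92  59  39  33  31  42  88 151 189 203 204 203 201 202]
 [208 207 204 178 108  48  44  90 125 146 161 155 159 159 128  91  53  35  32  49  83 123 184 202 201 200 201]
 [207 207 198 142  73  36  34  43  65  94 137 160 168 161 149 146 104  54  31  26  28  75 171 199 202
[... 1413 characters left out ...]
35781137508999
A 90 [45.6 37.7 45.8 37.6] [0.4096 0.1507] area px 186 pix size mm 2.735781137508999
A 110 [49.3 38.9 49.5 38.8] [0.4087 0.1504] area px 218 pix size mm 2.735781137508999
B 60 [49.8 43.3 49.9 43. ] [0.4131 0.0372] area px 203 pix size mm 2.735781137508999
B 90 [54.8 46.7 54.8 46.4] [0.412  0.0352] area px 268 pix size mm 2.735781137508999
B 110 [62.9 49.5 62.9 49.1] [0.4079 0.0337] area px 325 pix size mm 2.735781137508999
bl 60 [36.2 39.1 36.4 39. ] [0.3194 0.1415] area px 187 pix size mm 2.735781137508999
bl 90 [40.1 41.7 40.3 41.6] [0.3188 0.1406] area px 222 pix size mm 2.735781137508999
bl 110 [43.8 42.9 44.  42.8] [0.318  0.1403] area px 245 pix size mm 2.735781137508999
```

Run:
```python
from h import *
t=load('top0');s=load('scene0')
# cube A
L=[(206.68,230.34),(216,235),(201.85,240)]
P=[onz(t,*q,.037)[:2] for q in L]
e1=P[1]-P[0];e2=P[2]-P[0]
print('cube edges deg',np.degrees(np.arctan2(e1[1],e1[0])),np.degrees(np.arctan2(e2[1],e2[0])))
e1/=np.linalg.norm(e1);e2/=np.linalg.norm(e2)
C=P[0]+.0195*(e1+e2);print('centre',C)
# screws
c2=lambda x,y:(270+(x+.5)/5-.5,120+(y+.5)/5-.5)
S=[onz(t,*c2(*q),.012)[:2] for q in((94,150),(219,146),(110,486),(238,481))]
print(np.round(S,4)); 
for a,b in((2,0),(3,1)): d=S[a]*-1+S[b];print('clamp x deg',np.degrees(np.arctan2(d[1],d[0])),np.linalg.norm(d))
for a,b in((1,0),(3,2)): d=S[b]-S[a];print('clamp y deg-90',np.degrees(np.arctan2(d[1],d[0]))-90,np.linalg.norm(d))
d3=lambda x,y:(280+(x+.5)/7-.5,120+(y+.5)/7-.5)
Q=[onz(t,*d3(*q),.03)[:2] for q in((119,542),(221,540),(227,641),(122,645))]
print('ped',np.round(Q,4),np.mean(Q,0),[np.linalg.norm(Q[i]-Q[(i+1)%4]) for i in range(4)])
# scene ped corners c3 scale4 offs 220,180
c3=lambda x,y:(220+(x+.5)/4-.5,180+(y+.5)/4-.5)
Q=[onz(s,*c3(*q),.03)[:2] for q in((247,231),(287,200),(336,232),(296,262))]
print('ped scene',np.round(Q,4),np.mean(Q,0),[np.linalg.norm(Q[i]-Q[(i+1)%4]) for i in range(4)])
Q=[onz(s,*c3(*q),.012)[:2] for q in((95,162),(289,291),(357,236))]; print('screws scene',np.round(Q,4))
print('monitor LL',tri([(t,127,178),(s,148,280)]))
crop(s,220,100,320,260,4,'pics/e1.png',2.5); crop(t,40,60,400,200,2,'pics/e2.png',2)
```

```text
cube edges deg -115.04937257958454 155.98086189322072
centre [0.41213645 0.1550243 ]
[[ 0.6794 -0.0552]
 [ 0.6834 -0.1273]
 [ 0.4842 -0.0683]
 [ 0.4887 -0.1405]]
clamp x deg 3.845608500710025 0.19559459397771756
clamp x deg 3.8807655614090883 0.19515394091682034
clamp y deg-90 3.221332388234231 0.07220682240102407
clamp y deg-90 3.571470510745314 0.07232311194054847
ped [[ 0.538  -0.0807]
 [ 0.5398 -0.1214]
 [ 0.4991 -0.1244]
 [ 0.4965 -0.0827]] [ 0.51836902 -0.10228983] [np.float64(0.040763600391818616), np.float64(0.04078894974923311), np.float64(0.04178861404444348), np.float64(0.04154454904355929)]
ped scene [[ 0.5326 -0.0759]
 [ 0.5359 -0.1182]
 [ 0.4885 -0.1203]
 [ 0.4867 -0.0794]] [ 0.51091824 -0.09844662] [np.float64(0.04237238558137596), np.float64(0.04744324383366016), np.float64(0.04093517654764785), np.float64(0.046064118993141126)]
screws scene [[ 0.6782 -0.057 ]
 [ 0.4825 -0.0687]
 [ 0.4882 -0.1414]]
monitor LL [0.54439991 0.33609231 0.16957022]
```

View pics/e1.png

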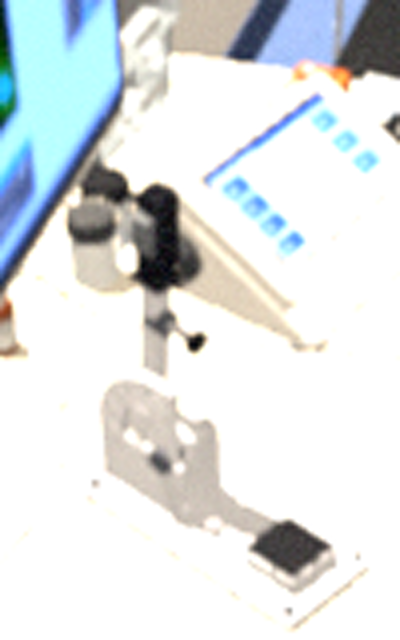

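View pics/e2.png

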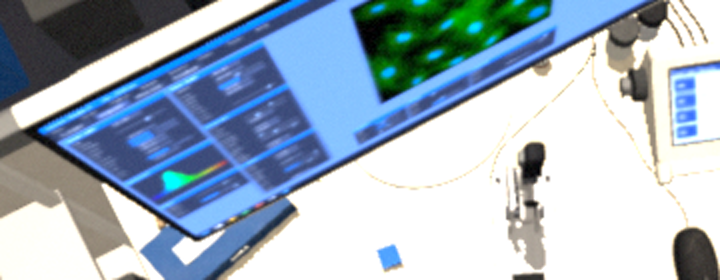

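Run:
```python
from h import *
t=load('top0');s=load('scene0')
np.set_printoptions(linewidth=250)
g=t['pixels'].max(2); print(g[193:218,292:318])
g=s['pixels'].max(2); print(g[226:252,278:308])
```

```text
[[212 211 210 211 212 212 211 211 212 214 211 208 188 136  96  87  88  88  90 110 167 198 209 209 207 206]
 [210 211 210 211 212 212 210 210 212 212 208 208 203 186 131  99  98  99 108 162 194 205 207 207 207 207]
 [210 212 210 208 207 207 206 204 203 188 180 179 179 182 154 139 142 146 153 158 176 199 207 209 208 207]
 [210 210 206 182 155 148 147 144 134 117 110 111 110 110  97  90  91  95  97 101 154 196 208 209 208 207]
 [210 208 190 154 103  76  72  69  60  52  51  51  51  46  37  37  37  39  39  55 129 188 209 209 208 207]
 [210 208 185 139  77  37  31  30  28  28  27  27  26  28  27  27  27  27  25  46 122 187 208 209 210 208]
 [211 210 199 151  82  34  26  27  27  26  24  26  25  26  27  27  26  27  25  43 112 185 206 209 209 208]
 [209 210 206 160  85  35  25  25  25  24  25  24  26  25  27  26  25  25  26  47 118 185 207 212 210 209]
 [211 209 208 169  95  37  26  26  26  28  24  28  26  25  24  26  27  27  27  41 108 184 208 211 210 210]
 [210 210 207 169  95  38  26  23  27  26  26  26  25  27  26  26  26  28  26  40 104 182 206 211 211 210]
 [209 210 207 165  91  36  24 
[... 4074 characters left out ...]
177 146 109  94  89  87  87  79  80  84  98 119 158 187 193 187 165 135 104  87  93]
 [132 156 174 186 189 189 190 191 190 190 178 157 139 107  83  77  79  87 114 146 164 186 194 183 159 126  98  90 103 127]
 [ 99 116 143 167 181 185 190 189 189 190 189 187 178 148 109  96 101 119 158 183 190 190 177 152 119  93  88 118 156 175]
 [119 107 116 132 155 174 185 189 191 191 191 193 189 175 152 148 153 162 187 195 186 167 141 110  96 102 123 164 194 202]
 [168 155 139 118 119 141 165 179 188 190 191 193 183 163 155 169 185 189 192 186 164 131 102  88 109 153 171 194 204 205]
 [199 195 181 154 118 108 130 154 174 185 189 186 164 123 112 144 185 191 176 156 125  96  89 106 138 187 199 203 203 205]]
```

Run:
```python
from h import *
t=load('top0');s=load('scene0')
print(onz(t,303.95,204,.03),onz(s,292.1,236.05,.03),tri([(t,303.95,204),(s,292.1,236.05)]))
# clamp x/hinge visible dark pin at scene e1 (160,460) etc
e1=lambda x,y:(220+(x+.5)/4-.5,100+(y+.5)/4-.5)
# label-independent check of A: top-face corners in scene d2 (scale 18, off 234,296)
d2=lambda x,y:(234+(x+.5)/18-.5,296+(y+.5)/18-.5)
Q=np.array([onz(s,*d2(*q),.037)[:2] for q in((90,145),(335,90),(390,265),(130,325))]);print(Q.round(4),Q.mean(0),[np.linalg.norm(Q[i]-Q[(i+1)%4]).round(4) for i in range(4)])
from scipy.spatial.transform import Rotation as R
from workcell import sensors
o=sensors.get_obs(); r=R.from_quat(o['tool_rot']).as_matrix(); print(r.round(4), np.degrees(np.arctan2(r[1,0],r[0,0])))
```

```text
[ 0.51870782 -0.10164685  0.03      ] [ 0.51552262 -0.10137623  0.03      ] [ 0.51825931 -0.10249019  0.02752015]
[[0.4298 0.1649]
 [0.4138 0.1343]
 [0.3859 0.1485]
 [0.4024 0.1805]] [0.40796994 0.15705555] [np.float64(0.0345), np.float64(0.0314), np.float64(0.0361), np.float64(0.0315)]
[[ 9.176e-01  3.975e-01 -8.000e-04]
 [ 3.975e-01 -9.176e-01  1.700e-03]
 [-0.000e+00 -1.900e-03 -1.000e+00]] 23.42110246766813
```

Candidates are black A (211,241), black B (254,241), blue (213,274) and orange (285,268). A is about 38–40 mm across and B about 47–52 mm, so A, the smaller black one, is the filter cube. The window isn't visible on A, so it must be on the far side. Measured values: A at about (0.4105, 0.1555) with edges at 64°, and the pedestal at (0.517, -0.102) with yaw 3.7°.

```bash
cat >> h.py <<'E'
from scipy.spatial.transform import Rotation as Rot
def go(x,y,z,yawdeg,cmd=None):
    """delta from commanded (or measured) pose to target: tool x axis at yawdeg, z down"""
    from workcell import sensors
    o=sensors.get_obs()
    p,q=(o['eef_pos'],o['tool_rot']) if cmd is None else cmd
    R0=Rot.from_quat(q)
    Rt=Rot.from_euler('z',yawdeg,degrees=True)*Rot.from_euler('x',180,degrees=True)
    d=R0.inv().apply(np.array([x,y,z])-p); rv=(R0.inv()*Rt).as_rotvec()
    print('shift',d.round(4),'turn',rv.round(4),'t',o['clock'],'grip',round(o['grip_width'],4),'p',o['eef_pos'].round(4),'F',o['ft_force'].round(1),'yaw',np.degrees(np.arctan2(*R0.as_matrix()[[1,0],0])).round(2))
E
python3 -c "
from h import *
go(.4105,.1555,.15,-26)"
```

```text
shift [ 0.4385 -0.4788  0.0814] turn [-1.800e-03  8.000e-04  8.626e-01] t 0.1 grip 0.0857 p [ 0.1985 -0.4583  0.2305] F [ 0.3 -0.1  0.5] yaw 23.42
```

{"api": "apply_moves", "payload": {
  "plan": [0.4385,-0.4788,0.0,0,0,0.8626,0.4385,-0.4788,0.0,0,0,0.8626,0.4385,-0.4788,0.0,0,0,0.8626,0.4385,-0.4788,0.0,0,0,0.8626,0.4385,-0.4788,0.0,0,0,0.8626,0.4385,-0.4788,0.0,0,0,0.8626,0.4385,-0.4788,0.0,0,0,0.8626,0.4385,-0.4788,0.0,0,0,0.8626,0.4385,-0.4788,0.0,0,0,0.8626,0.4385,-0.4788,0.0,0,0,0.8626,0.4385,-0.4788,0.0,0,0,0.8626,0.4385,-0.4788,0.0,0,0,0.8626],
  "grip": 0.085
}}

```text
clock: 1.1
eef_pos: [0.3056, -0.1247, 0.2313]
tool_rot: [0.978, -0.206, 0.003, -0.016]
ft_force: [-0.6, -0.7, 0.1]
grip_width: 0.085
```

```bash
python3 -c "
from h import *
go(.4105,.1555,.10,-26)"
```

```text
shift [-0.0171 -0.2943  0.1407] turn [-0.0318  0.0017  0.0378] t 1.1 grip 0.085 p [ 0.3056 -0.1247  0.2313] F [-0.6 -0.7  0.1] yaw -23.84
```

{"api": "apply_moves", "payload": {
  "plan": [-0.015,-0.28,0.1,0,0,0,-0.015,-0.28,0.1,0,0,0,-0.015,-0.28,0.1,0,0,0,-0.015,-0.28,0.1,0,0,0,-0.015,-0.28,0.1,0,0,0,-0.015,-0.28,0.1,0,0,0,-0.015,-0.28,0.1,0,0,0,-0.015,-0.28,0.1,0,0,0,-0.015,-0.28,0.1,0,0,0,-0.015,-0.28,0.1,0,0,0,-0.015,-0.28,0.1,0,0,0,-0.015,-0.28,0.1,0,0,0]
}}

```text
clock: 2.1
eef_pos: [0.3105, -0.1024, 0.1525]
tool_rot: [0.982, -0.188, 0.006, -0.032]
ft_force: [-0.9, 0.2, 0.9]
grip_width: 0.0851
```

```bash
python3 -c "
from h import *
go(.4105,.1555,.10,-26)
t=snap('top','t1');s=snap('scene','s1')
crop(s,200,220,350,350,4,'pics/s1.png',1.8);crop(t,160,180,320,300,4,'pics/t1.png',1.8)"
```

```text
shift [-0.0022 -0.2725  0.0705] turn [-0.0653  0.0034  0.0756] t 2.1 grip 0.0851 p [ 0.3105 -0.1024  0.1525] F [-0.9  0.2  0.9] yaw -21.67
```

View pics/s1.png

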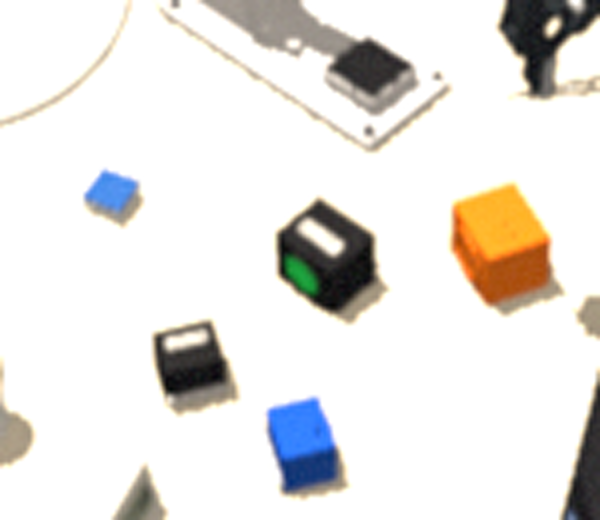

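View pics/t1.png

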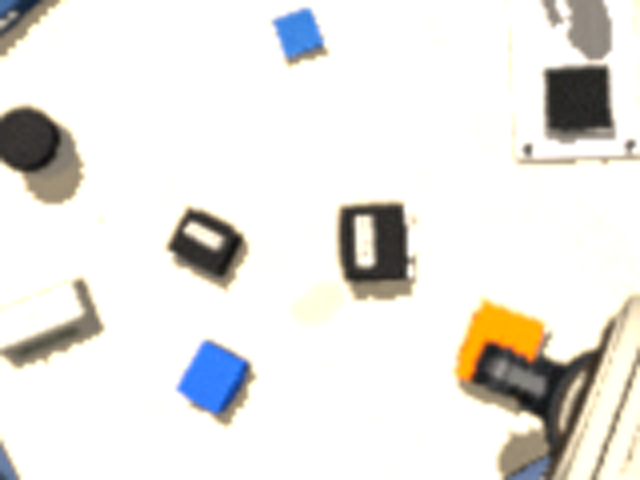

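```bash
python3 -c "
from workcell import sensors
o=sensors.get_obs();print(o['joint_pos'].round(3),o['joint_vel'].round(3))"
```

```text
[-0.379 -0.046 -0.535  1.083  0.065  3.141] [-0.001 -0.004  0.009  0.009  0.001  0.   ]
```

The arm stalled because the wrist joint hit its limit (q6 = q1 + π − yaw). I'll use yaw 64°, which gives an equivalent grasp, with the jaws along the other pair of faces.

```bash
python3 -c "
from h import *
go(.4105,.1555,.12,64)"
```

```text
shift [-0.0019 -0.2738  0.0504] turn [-0.0539 -0.0477 -1.4946] t 2.2 grip 0.085 p [ 0.3103 -0.1022  0.1524] F [-0.3  0.4 -0.4] yaw -21.66
```

{"api": "apply_moves", "payload": {
  "plan": [-0.0019,-0.2738,0.0504,-0.0539,-0.0477,-1.4946,-0.0019,-0.2738,0.0504,-0.0539,-0.0477,-1.4946,-0.0019,-0.2738,0.0504,-0.0539,-0.0477,-1.4946,-0.0019,-0.2738,0.0504,-0.0539,-0.0477,-1.4946,-0.0019,-0.2738,0.0504,-0.0539,-0.0477,-1.4946,-0.0019,-0.2738,0.0504,-0.0539,-0.0477,-1.4946,-0.0019,-0.2738,0.0504,-0.0539,-0.0477,-1.4946,-0.0019,-0.2738,0.0504,-0.0539,-0.0477,-1.4946,-0.0019,-0.2738,0.0504,-0.0539,-0.0477,-1.4946,-0.0019,-0.2738,0.0504,-0.0539,-0.0477,-1.4946,-0.0019,-0.2738,0.0504,-0.0539,-0.0477,-1.4946,-0.0019,-0.2738,0.0504,-0.0539,-0.0477,-1.4946]
}}

```text
clock: 3.2
eef_pos: [0.4109, 0.1558, 0.1203]
tool_rot: [0.846, 0.533, 0.0, 0.0]
ft_force: [0.2, -0.2, -0.0]
grip_width: 0.0848
```

```bash
python3 -c "
from h import *
go(.4105,.1555,.06,64)
s=snap('scene','s2');t=snap('top','t2')
crop(s,180,200,350,350,4,'pics/s2.png',1.8)"
```

```text
shift [-0.0004 -0.0003  0.0603] turn [0.0007 0.     0.0067] t 3.2 grip 0.0848 p [0.4109 0.1558 0.1203] F [ 0.2 -0.2 -0. ] yaw 64.38
```

View pics/s2.png

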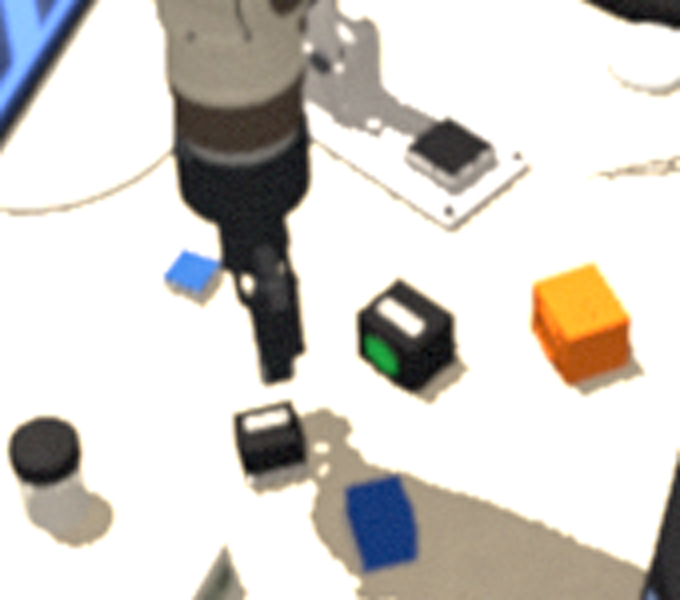

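{"api": "apply_moves", "payload": {
  "plan": [0,0,0.03,0,0,0,0,0,0.06,0,0,0,0,0,0.085,0,0,0,0,0,0.102,0,0,0,0,0,0.112,0,0,0,0,0,0.112,0,0,0,0,0,0.112,0,0,0]
}}

```text
clock: 3.88
eef_pos: [0.4104, 0.1552, 0.008]
tool_rot: [0.849, 0.529, -0.001, -0.0]
ft_force: [-0.4, 0.5, -0.2]
grip_width: 0.0848
```

{"api": "apply_moves", "payload": {
  "plan": [0,0,0,0,0,0,0,0,0,0,0,0,0,0,0,0,0,0,0,0,0,0,0,0,0,0,0,0,0,0,0,0,0,0,0,0,0,0,0,0,0,0,0,0,0,0,0,0],
  "grip": 0.02
}}

```text
clock: 4.55
eef_pos: [0.4117, 0.1557, 0.0092]
tool_rot: [0.848, 0.53, 0.001, 0.0]
ft_force: [0.9, -0.9, 5.8]
grip_width: 0.0331
```

```bash
python3 -c "
from h import *
go(.4105,.1555,.1,64)
s=snap('scene','s3');t=snap('top','t2')
crop(s,180,200,350,350,4,'pics/s3.png',1.8)"
```

```text
shift [-0.0005 -0.0009 -0.0908] turn [ 0.002  -0.0017 -0.0004] t 4.55 grip 0.0331 p [0.4117 0.1557 0.0092] F [ 0.9 -0.9  5.8] yaw 63.98
```

View pics/s3.png

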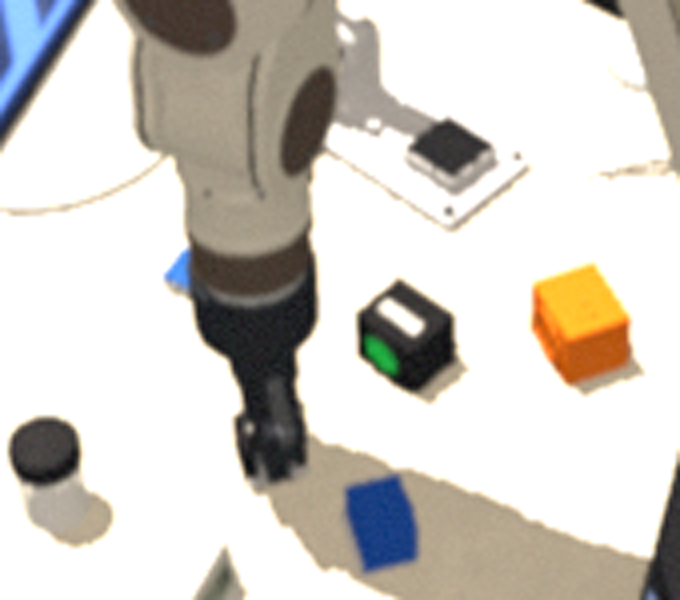

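{"api": "apply_moves", "payload": {
  "plan": [0,0,0,0,0,0,0,0,0,0,0,0,0,0,0,0,0,0]
}}

```text
clock: 4.9
eef_pos: [0.4117, 0.1557, 0.0093]
tool_rot: [0.848, 0.53, 0.001, 0.0]
ft_force: [0.8, -0.1, 5.8]
grip_width: 0.0328
```

{"api": "apply_moves", "payload": {
  "plan": [0,0,-0.01,0,0,0,0,0,-0.03,0,0,0,0,0,-0.06,0,0,0,0,0,-0.09,0,0,0,0,0,-0.11,0,0,0,0,0,-0.12,0,0,0,0,0,-0.12,0,0,0]
}}

```text
clock: 5.48
eef_pos: [0.4125, 0.156, 0.1309]
tool_rot: [0.848, 0.53, 0.003, 0.001]
ft_force: [0.1, -0.2, -1.1]
grip_width: 0.0329
```

```bash
python3 -c "
from h import *
go(.517,-.102,.13,3.7)
s=snap('scene','s4');t=snap('top','t4')
crop(s,180,180,350,330,4,'pics/s4.png',2.5)"
```

```text
shift [-0.1861  0.2071  0.001 ] turn [ 0.0016 -0.006   1.0521] t 5.4833 grip 0.0329 p [0.4125 0.156  0.1309] F [ 0.1 -0.2 -1.1] yaw 63.98
```

View pics/s4.png

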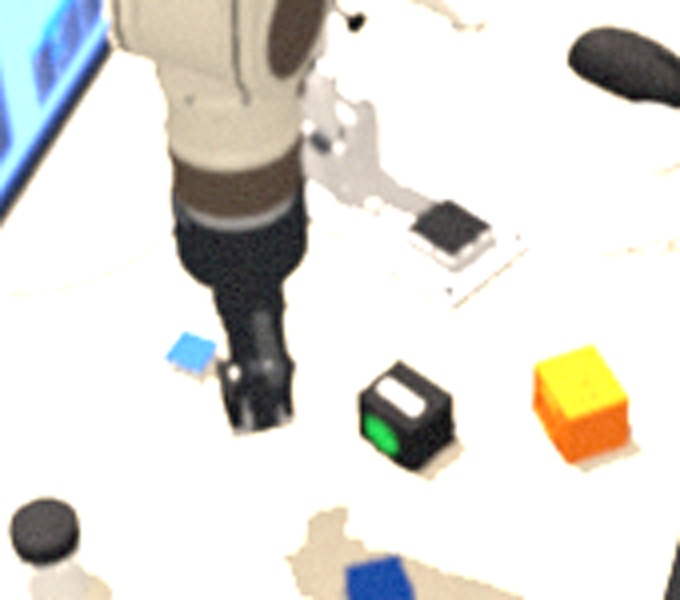

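{"api": "apply_moves", "payload": {
  "plan": [-0.1861,0.2071,0,0,0,1.0521,-0.1861,0.2071,0,0,0,1.0521,-0.1861,0.2071,0,0,0,1.0521,-0.1861,0.2071,0,0,0,1.0521,-0.1861,0.2071,0,0,0,1.0521,-0.1861,0.2071,0,0,0,1.0521,-0.1861,0.2071,0,0,0,1.0521,-0.1861,0.2071,0,0,0,1.0521,-0.1861,0.2071,0,0,0,1.0521,-0.1861,0.2071,0,0,0,1.0521,-0.1861,0.2071,0,0,0,1.0521,-0.1861,0.2071,0,0,0,1.0521]
}}

```text
clock: 6.58
eef_pos: [0.5144, -0.1023, 0.1272]
tool_rot: [0.999, 0.033, -0.001, -0.0]
ft_force: [0.2, 0.4, -1.0]
grip_width: 0.033
```

```bash
python3 -c "
from h import *
go(.517,-.102,.05,3.7)
s=snap('scene','s5');t=snap('top','t5')
crop(s,200,120,350,270,4,'pics/s5.png',2.5)
crop(t,250,100,350,250,4,'pics/t5.png',2.5)"
```

```text
shift [ 0.0027 -0.0001  0.0772] turn [-0.0004  0.0018  0.0019] t 6.5833 grip 0.033 p [ 0.5144 -0.1023  0.1272] F [ 0.2  0.4 -1. ] yaw 3.81
```

View pics/s5.png

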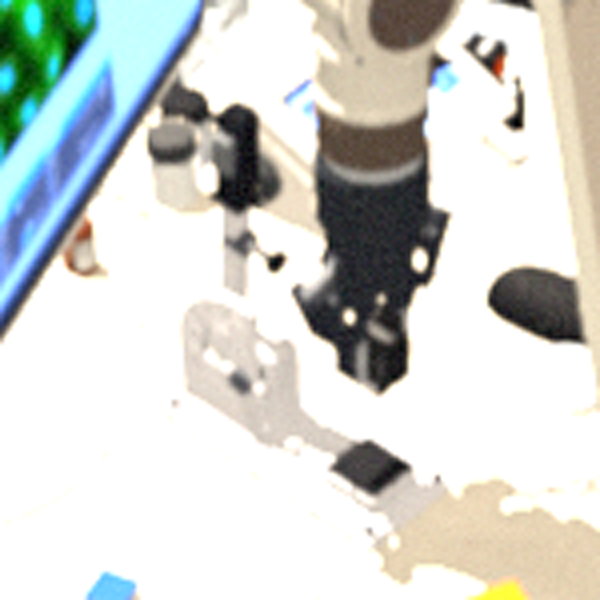

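View pics/t5.png

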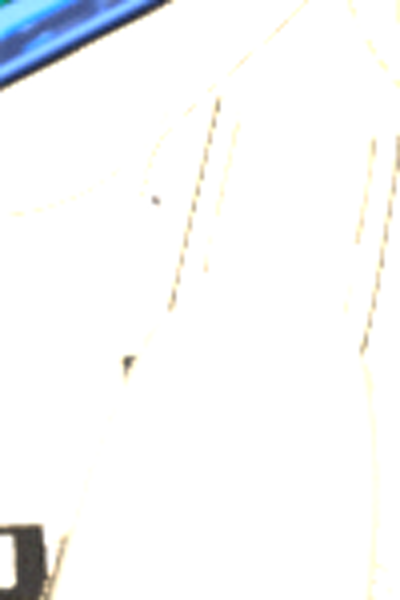

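{"api": "apply_moves", "payload": {
  "plan": [0.002,0,0.02,0,0,0,0.002,0,0.045,0,0,0,0.002,0,0.065,0,0,0,0.002,0,0.078,0,0,0,0.002,0,0.083,0,0,0,0.002,0,0.083,0,0,0,0.002,0,0.083,0,0,0]
}}

```text
clock: 7.27
eef_pos: [0.5176, -0.1024, 0.0458]
tool_rot: [0.999, 0.033, 0.0, 0.0]
ft_force: [-1.0, 0.4, -1.1]
grip_width: 0.0331
```

{"api": "apply_moves", "payload": {
  "plan": [0,0,0.0015,0,0,0,0,0,0.003,0,0,0,0,0,0.003,0,0,0]
}}

```text
clock: 7.52
eef_pos: [0.5178, -0.1027, 0.043]
tool_rot: [0.999, 0.032, 0.001, 0.0]
ft_force: [-0.6, 0.9, -1.1]
grip_width: 0.0331
```

```bash
python3 -c "
from h import *
go(.517,-.102,.05,3.7)
s=snap('scene','s6')
crop(s,200,120,350,270,4,'pics/s6.png',2)"
```

```text
shift [-0.0007 -0.0007 -0.007 ] turn [ 0.0005 -0.0017  0.0003] t 7.5167 grip 0.0331 p [ 0.5178 -0.1027  0.043 ] F [-0.6  0.9 -1.1] yaw 3.72
```

View pics/s6.png

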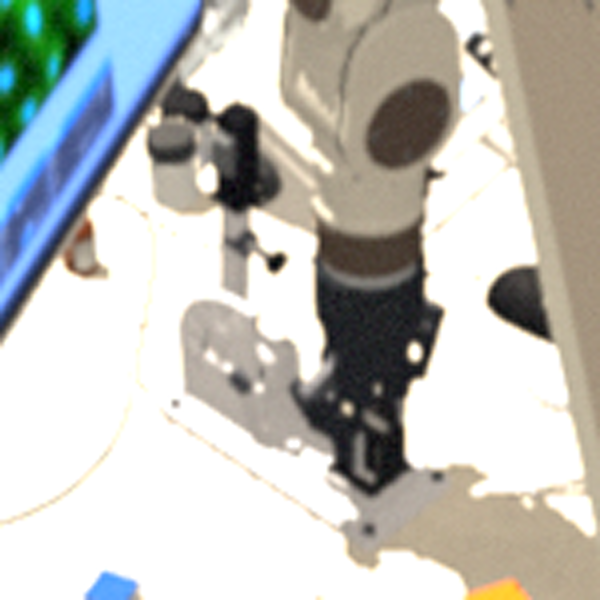

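{"api": "apply_moves", "payload": {
  "plan": [0,0,0.001,0,0,0,0,0,0.002,0,0,0,0,0,0.003,0,0,0,0,0,0.003,0,0,0]
}}

```text
clock: 7.9
eef_pos: [0.5173, -0.1026, 0.0393]
tool_rot: [0.999, 0.032, 0.0, 0.0]
ft_force: [0.2, 0.0, -0.1]
grip_width: 0.0331
```

{"api": "apply_moves", "payload": {
  "plan": [0,0,0.001,0,0,0,0,0,0.001,0,0,0,0,0,0.001,0,0,0]
}}

```text
clock: 8.15
eef_pos: [0.5173, -0.1026, 0.0392]
tool_rot: [0.999, 0.032, 0.0, 0.0]
ft_force: [-2.6, -0.3, 5.8]
grip_width: 0.0331
```

{"api": "apply_moves", "payload": {
  "plan": [0,0,0,0,0,0,0,0,0,0,0,0,0,0,0,0,0,0,0,0,0,0,0,0,0,0,0,0,0,0,0,0,-0.01,0,0,0,0,0,-0.03,0,0,0,0,0,-0.06,0,0,0,0,0,-0.09,0,0,0,0,0,-0.12,0,0,0,0,0,-0.14,0,0,0,0,0,-0.14,0,0,0],
  "grip": 0.075
}}

```text
clock: 9.15
eef_pos: [0.5204, -0.1032, 0.1845]
tool_rot: [0.999, 0.032, 0.005, 0.001]
ft_force: [1.3, -0.3, 0.6]
grip_width: 0.0751
```

```bash
python3 -c "
from h import *
go(.517,-.102,.05,3.7)
s=snap('scene','s7');t=snap('top','t7')
crop(s,200,120,350,270,4,'pics/s7.png',2);crop(s,270,210,310,250,14,'pics/s7b.png',3)"
```

```text
shift [-0.0047 -0.0018  0.1344] turn [ 0.0028 -0.0105  0.0002] t 9.15 grip 0.0751 p [ 0.5204 -0.1032  0.1845] F [ 1.3 -0.3  0.6] yaw 3.71
```

View pics/s7.png

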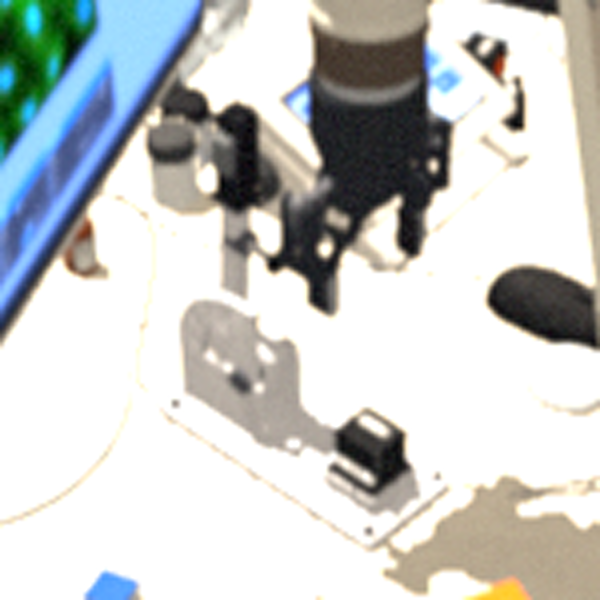

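View pics/s7b.png

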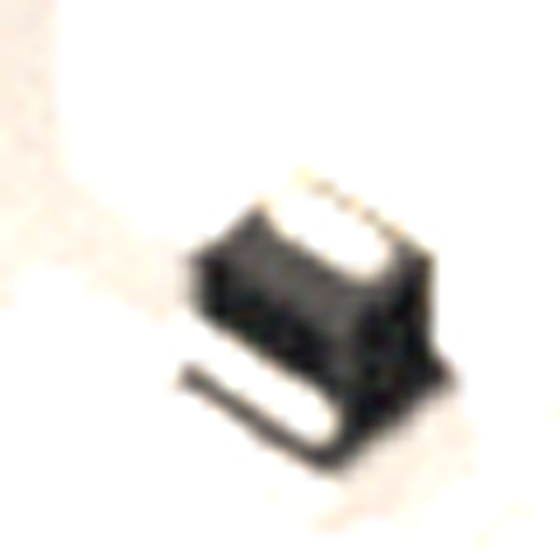

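```bash
python3 -c "
from h import *
s=load('s7');t=load('t7');s0=load('scene0')
crop(s,275,215,305,245,18,'pics/a1.png',1.1);crop(s0,234,296,264,326,18,'pics/a2.png',1.1)
a=cv2.imread('pics/a1.png');b=cv2.imread('pics/a2.png');cv2.imwrite('pics/a.png',cv2.resize(np.hstack([a,b]),(800,400)))
crop(t,270,120,340,230,5,'pics/t7.png',1.2)"
```

```text
(no output)
```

View pics/a.png

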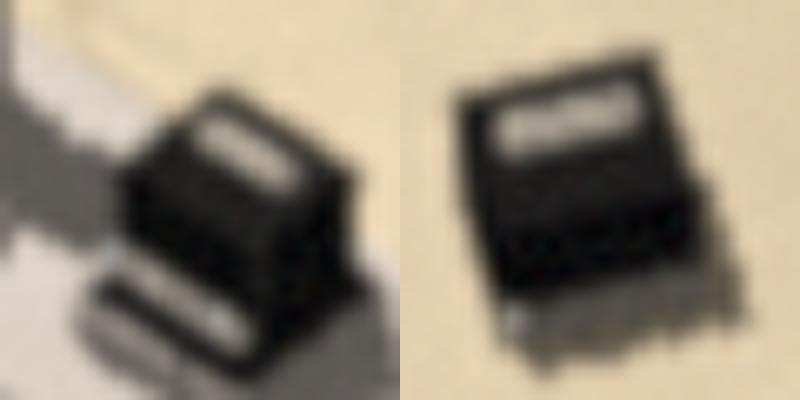

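View pics/t7.png

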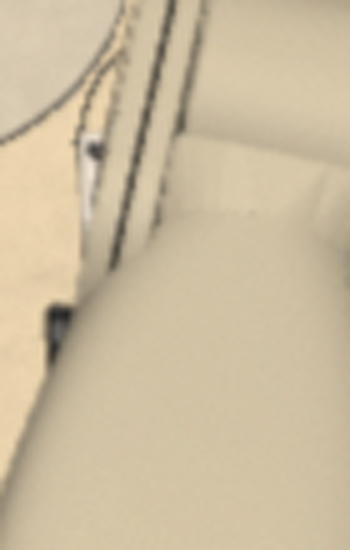

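```bash
python3 -c "
from h import *
s=load('s7');s0=load('scene0')
f=lambda x,y:(275+(x+.5)/13.333-.5,215+(y+.5)/13.333-.5)
Q=np.array([onz(s,*f(*q),.067)[:2] for q in((225,88),(120,175),(272,245),(355,172))])
print(Q.round(4),Q.mean(0),[np.linalg.norm(Q[i]-Q[(i+1)%4]).round(4) for i in range(4)])
d=Q-np.roll(Q,-1,0);print(np.degrees(np.arctan2(d[:,1],d[:,0]))%90)
"
```

```text
[[ 0.5326 -0.1152]
 [ 0.5285 -0.081 ]
 [ 0.4915 -0.0891]
 [ 0.4953 -0.1167]] [ 0.51196731 -0.1004918 ] [np.float64(0.0345), np.float64(0.0378), np.float64(0.0279), np.float64(0.0373)]
[ 6.88590146 12.3947575   7.72290795  2.36819142]
```

```bash
python3 -c "
from h import *
t=load('top0');s=load('scene0')
for u,v in((145,177),(305,94),(370,60)):
  print(onz(t,u,v,.17),onz(t,u,v,.3))
print('mon bottom right scene',onz(s,250,130,.17),onz(s,200,205,.17))
print('grip top',tri([(t,306,136),(s,259,148)]),proj(t,(.637,-.094,.279)),proj(s,(.637,-.094,.279)),proj(s,(.639,-.094,.249)))
go(.639,-.094,.32,3.7)
"
```

```text
[0.55502326 0.29892903 0.17      ] [0.52693786 0.2546183  0.3       ]
[ 0.77965863 -0.09290639  0.17      ] [ 0.72261772 -0.08670949  0.3       ]
[ 0.8754832 -0.2587171  0.17     ] [ 0.80609049 -0.23114718  0.3       ]
mon bottom right scene [ 0.84441105 -0.2361039   0.17      ] [0.66267847 0.09151578 0.17      ]
grip top [ 0.6331561  -0.09246157  0.27621035] [307.15453356 134.41663084] [257.94499884 146.18788742] [257.94116741 155.21869283]
shift [ 0.1219 -0.0007 -0.1398] turn [ 0.0009 -0.0032  0.0002] t 9.25 grip 0.0754 p [ 0.5179 -0.1027  0.1798] F [ 1.  -0.6  0. ] yaw 3.71
```

{"api": "apply_moves", "payload": {
  "plan": [0,0,-0.035,0,0,0,0,0,-0.07,0,0,0,0,0,-0.11,0,0,0,0,0,-0.15,0,0,0,0.03,-0.0007,-0.16,0,0,0,0.06,-0.0007,-0.16,0,0,0,0.09,-0.0007,-0.16,0,0,0,0.11,-0.0007,-0.16,0,0,0,0.12,-0.0007,-0.16,0,0,0,0.12,-0.0007,-0.16,0,0,0,0.12,-0.0007,-0.16,0,0,0]
}}

```text
clock: 10.17
eef_pos: [0.6366, -0.094, 0.3358]
tool_rot: [0.999, 0.033, -0.002, -0.0]
ft_force: [0.4, 0.3, 0.0]
grip_width: 0.0752
```

```bash
python3 -c "
from h import *
go(.637,-.0935,.230,3.7)
s=snap('scene','s8');t=snap('top','t8')
crop(s,200,60,350,210,4,'pics/s8.png',2);crop(t,250,80,350,230,4,'pics/t8.png',1.5)"
```

```text
shift [ 0.0008 -0.0004  0.1058] turn [-0.0008  0.0042  0.0005] t 10.1667 grip 0.0752 p [ 0.6366 -0.094   0.3358] F [0.4 0.3 0. ] yaw 3.73
```

View pics/s8.png

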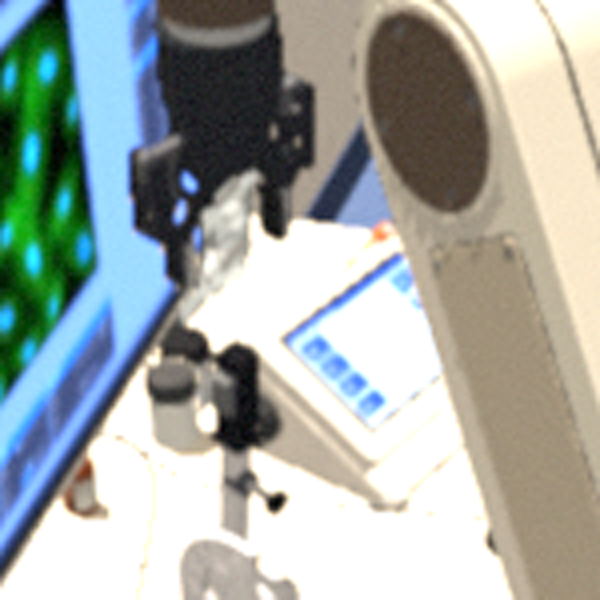

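View pics/t8.png

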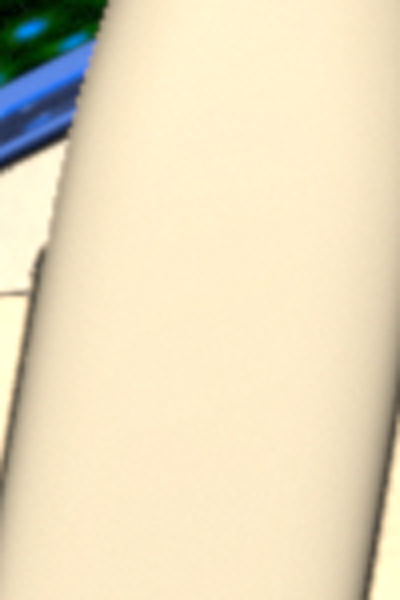

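{"api": "apply_moves", "payload": {
  "plan": [-0.001,0,0.025,0,0,0,-0.001,0,0.05,0,0,0,-0.001,0,0.07,0,0,0,-0.001,0,0.085,0,0,0,-0.001,0,0.095,0,0,0,-0.001,0,0.104,0,0,0,-0.001,0,0.104,0,0,0,-0.001,0,0.104,0,0,0]
}}

```text
clock: 10.93
eef_pos: [0.6353, -0.0943, 0.2348]
tool_rot: [0.999, 0.032, 0.0, 0.0]
ft_force: [0.7, 0.3, 0.1]
grip_width: 0.0747
```

```bash
python3 -c "
from h import *
go(.637,-.0935,.230,3.7)
s=snap('scene','s9')
crop(s,220,100,310,190,7,'pics/s9.png',2)"
```

```text
shift [ 0.0018 -0.0007  0.0048] turn [ 0.0001 -0.0001 -0.    ] t 10.9333 grip 0.0747 p [ 0.6353 -0.0943  0.2348] F [0.7 0.3 0.1] yaw 3.7
```

View pics/s9.png

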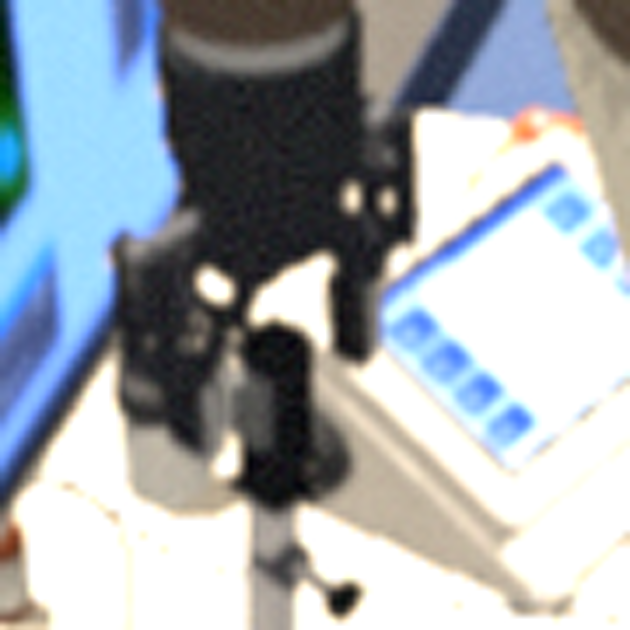

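```bash
python3 -c "
from h import *
s=load('s9')
for z in(.24,.25,.26): print(z,proj(s,(.635,-.077,z)))
print('tips',proj(s,(.635-.0024,-.0943+.0375,.235+.011)),proj(s,(.635+.0024,-.0943-.0375,.235+.011)))"
```

```text
0.24 [254.26986534 161.21729757]
0.25 [254.08814314 158.15109799]
0.26 [253.90469435 155.05576565]
tips [248.95421264 162.91895369] [268.88362953 150.69162564]
```

{"api": "apply_moves", "payload": {
  "plan": [0,0,0.002,0,0,0,0,0,0.002,0,0,0,0,0,0.002,0,0,0,0,0,0.002,0,0,0,0,0,0.002,0,0,0,0,0,0.002,0,0,0,0,0,0.002,0,0,0,0,0,0.002,0,0,0,0,0,0.002,0,0,0,0,0,0.002,0,0,0],
  "grip": 0.005
}}

```text
clock: 11.82
eef_pos: [0.6365, -0.095, 0.2334]
tool_rot: [0.999, 0.032, 0.001, 0.001]
ft_force: [1.3, -5.2, 6.2]
grip_width: 0.0237
```

```bash
python3 -c "
from h import *
go(.637,-.0935,.230,3.7)
from workcell import sensors
print(sensors.get_obs()['ft_torque'])
s=snap('scene','s10')
crop(s,220,100,310,190,7,'pics/s10.png',2)"
```

```text
shift [ 0.0006 -0.0015  0.0034] turn [ 0.0014 -0.0024 -0.0005] t 11.8167 grip 0.0237 p [ 0.6365 -0.095   0.2334] F [ 1.3 -5.2  6.2] yaw 3.67
[-0.19618364 -0.01746355  0.10874035]
```

View pics/s10.png

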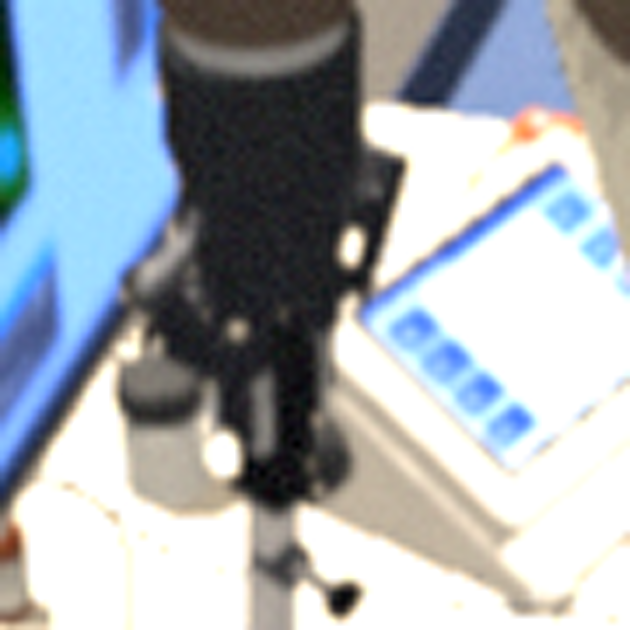

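```bash
python3 -c "
from h import *
def g(q):
  e=1.5-q; return np.array([.1-.18*np.cos(e)+.035*np.sin(e), .067+.18*np.sin(e)+.035*np.cos(e)])
for q0,qs in((0,[.03,.07,.12,.17,.22,.27,.3]),(0.3,np.linspace(.36,.9,10)),(0.9,np.linspace(.96,1.5,10))):
  for q in qs:
    d=g(q)-g(q0); print(q0,round(q,3),'tx %.4f tz %.4f'%(d[0],-d[1]))
"
```

```text
0 0.03 tx -0.0055 tz -0.0006
0 0.07 tx -0.0128 tz -0.0011
0 0.12 tx -0.0220 tz -0.0013
0 0.17 tx -0.0311 tz -0.0011
0 0.22 tx -0.0403 tz -0.0005
0 0.27 tx -0.0494 tz 0.0007
0 0.3 tx -0.0548 tz 0.0016
0.3 0.36 tx -0.0108 tz 0.0023
0.3 0.42 tx -0.0214 tz 0.0052
0.3 0.48 tx -0.0318 tz 0.0088
0.3 0.54 tx -0.0420 tz 0.0129
0.3 0.6 tx -0.0519 tz 0.0177
0.3 0.66 tx -0.0615 tz 0.0231
0.3 0.72 tx -0.0707 tz 0.0290
0.3 0.78 tx -0.0796 tz 0.0354
0.3 0.84 tx -0.0881 tz 0.0424
0.3 0.9 tx -0.0962 tz 0.0499
0.9 0.96 tx -0.0076 tz 0.0080
0.9 1.02 tx -0.0147 tz 0.0164
0.9 1.08 tx -0.0213 tz 0.0252
0.9 1.14 tx -0.0273 tz 0.0344
0.9 1.2 tx -0.0328 tz 0.0439
0.9 1.26 tx -0.0377 tz 0.0537
0.9 1.32 tx -0.0420 tz 0.0639
0.9 1.38 tx -0.0457 tz 0.0742
0.9 1.44 tx -0.0488 tz 0.0848
0.9 1.5 tx -0.0512 tz 0.0955
```

First a small test swing, to about 0.12 rad.

{"api": "apply_moves", "payload": {
  "plan": [-0.0055,0,-0.0006,0,0,0,-0.0128,0,-0.0011,0,0,0,-0.022,0,-0.0013,0,0,0,-0.022,0,-0.0013,0,0,0]
}}

```text
clock: 12.2
eef_pos: [0.6145, -0.0964, 0.2343]
tool_rot: [0.999, 0.032, 0.002, 0.001]
ft_force: [2.7, -3.7, 1.7]
grip_width: 0.0237
```

```bash
python3 -c "
from h import *
go(.637,-.0935,.230,3.7)
s=snap('scene','s11')
crop(s,220,100,310,190,7,'pics/s11.png',2)"
```

```text
shift [ 0.0226 -0.0015  0.0044] turn [ 0.0016 -0.0033 -0.0005] t 12.2 grip 0.0237 p [ 0.6145 -0.0964  0.2343] F [ 2.7 -3.7  1.7] yaw 3.67
```

View pics/s11.png

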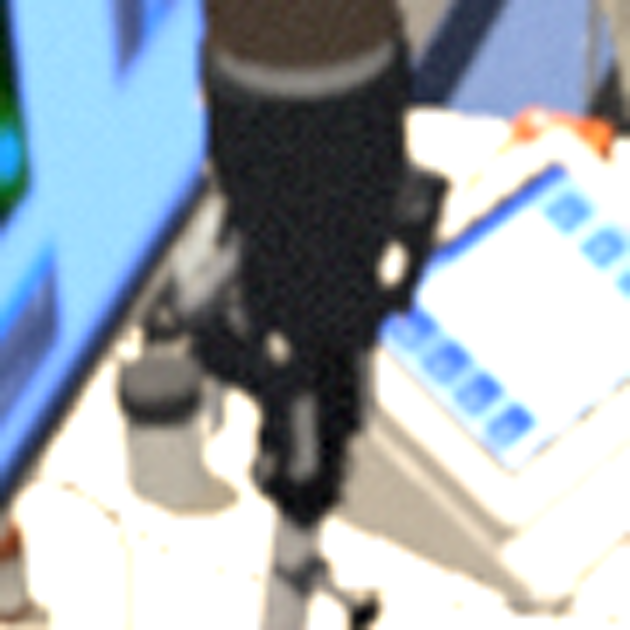

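{"api": "apply_moves", "payload": {
  "plan": [-0.0091,0,0.0002,0,0,0,-0.0183,0,0.0008,0,0,0,-0.0274,0,0.002,0,0,0,-0.0328,0,0.0029,0,0,0,-0.0436,0,0.0052,0,0,0,-0.0542,0,0.0081,0,0,0,-0.0646,0,0.0117,0,0,0,-0.0748,0,0.0158,0,0,0,-0.0847,0,0.0206,0,0,0,-0.0943,0,0.026,0,0,0,-0.1035,0,0.0319,0,0,0,-0.1124,0,0.0383,0,0,0]
}}

```text
clock: 13.25
eef_pos: [0.5032, -0.1037, 0.1962]
tool_rot: [0.999, 0.032, 0.002, 0.001]
ft_force: [2.6, -4.9, 2.3]
grip_width: 0.023
```

```bash
python3 -c "
from h import *
go(.637,-.0935,.230,3.7)
s=snap('scene','s12')
crop(s,200,100,330,260,4,'pics/s12.png',2)
import numpy as np
def g(q):
  e=1.5-q; return np.array([.1-.18*np.cos(e)+.035*np.sin(e), .067+.18*np.sin(e)+.035*np.cos(e)])
for q in np.r_[np.arange(.84,1.5,.06),1.5]:
    d=g(q)-g(.78); print(round(q,3),'tx %.4f tz %.4f'%(d[0],-d[1]))
"
```

```text
shift [ 0.1343 -0.0015 -0.0332] turn [ 0.0024 -0.0046  0.0002] t 13.25 grip 0.023 p [ 0.5032 -0.1037  0.1962] F [ 2.6 -4.9  2.3] yaw 3.71
0.84 tx -0.0085 tz 0.0070
0.9 tx -0.0166 tz 0.0145
0.96 tx -0.0241 tz 0.0224
1.02 tx -0.0313 tz 0.0308
1.08 tx -0.0378 tz 0.0396
1.14 tx -0.0439 tz 0.0488
1.2 tx -0.0494 tz 0.0584
1.26 tx -0.0543 tz 0.0682
1.32 tx -0.0586 tz 0.0783
1.38 tx -0.0623 tz 0.0887
1.44 tx -0.0653 tz 0.0993
1.5 tx -0.0678 tz 0.1100
1.5 tx -0.0678 tz 0.1100
```

View pics/s12.png

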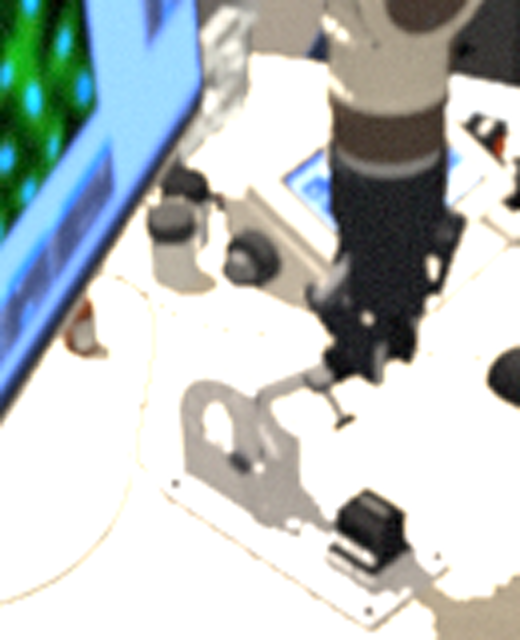

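{"api": "apply_moves", "payload": {
  "plan": [-0.0085,0,0.007,0,0,0,-0.0166,0,0.0145,0,0,0,-0.0241,0,0.0224,0,0,0,-0.0313,0,0.0308,0,0,0,-0.0378,0,0.0396,0,0,0,-0.0439,0,0.0488,0,0,0,-0.0494,0,0.0584,0,0,0,-0.0543,0,0.0682,0,0,0,-0.0586,0,0.0783,0,0,0,-0.0623,0,0.0887,0,0,0,-0.0623,0,0.0887,0,0,0]
}}

```text
clock: 14.22
eef_pos: [0.438, -0.108, 0.105]
tool_rot: [0.999, 0.032, -0.001, 0.001]
ft_force: [-1.7, -6.1, 1.0]
grip_width: 0.0233
```

```bash
python3 -c "
from h import *
go(.637,-.0935,.230,3.7)
s=snap('scene','s13')
crop(s,220,120,350,280,4,'pics/s13.png',2)
"
```

```text
shift [ 0.1991 -0.0013 -0.1256] turn [ 0.0025  0.0029 -0.0004] t 14.2167 grip 0.0233 p [ 0.438 -0.108  0.105] F [-1.7 -6.1  1. ] yaw 3.68
```

View pics/s13.png

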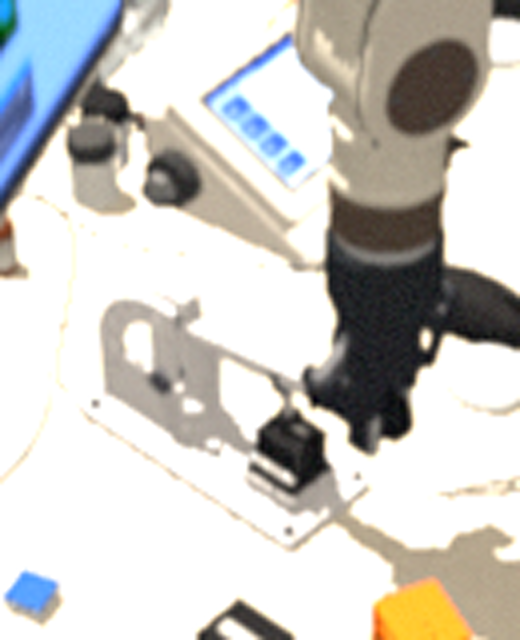

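{"api": "apply_moves", "payload": {
  "plan": [-0.002,0,0.006,0,0,0,-0.0035,0,0.012,0,0,0,-0.005,0,0.018,0,0,0,-0.0055,0,0.0225,0,0,0,-0.0055,0,0.025,0,0,0,-0.0055,0,0.025,0,0,0]
}}

```text
clock: 14.77
eef_pos: [0.4319, -0.1084, 0.0809]
tool_rot: [0.999, 0.032, -0.002, 0.001]
ft_force: [-6.1, -6.0, 3.8]
grip_width: 0.0232
```

{"api": "apply_moves", "payload": {
  "plan": [0,0,0.002,0,0,0,0,0,0.004,0,0,0,0,0,0.004,0,0,0]
}}

```text
clock: 15.02
eef_pos: [0.4314, -0.1084, 0.0778]
tool_rot: [0.999, 0.032, -0.003, 0.002]
ft_force: [-9.5, -7.0, 10.7]
grip_width: 0.0236
```

```bash
python3 -c "
from h import *
go(.637,-.0935,.230,3.7)
s=snap('scene','s14');t=snap('top','t14')
crop(s,240,180,330,270,7,'pics/s14.png',2)
"
```

```text
shift [ 0.2053 -0.0013 -0.1533] turn [ 0.0029  0.0053 -0.0006] t 15.0167 grip 0.0236 p [ 0.4314 -0.1084  0.0778] F [-9.5 -7.  10.7] yaw 3.67
```

View pics/s14.png

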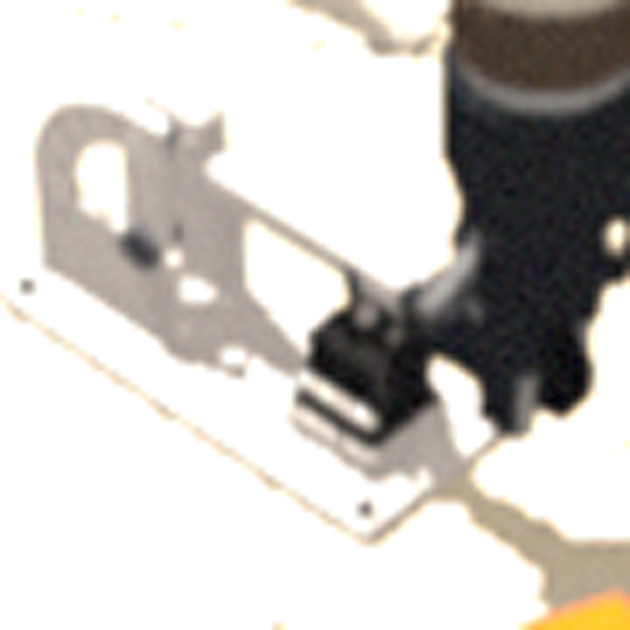

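{"api": "apply_moves", "payload": {
  "plan": [-0.001,0,0.002,0,0,0,-0.001,0,0.004,0,0,0,-0.001,0,0.004,0,0,0]
}}

```text
clock: 15.37
eef_pos: [0.4315, -0.1085, 0.0774]
tool_rot: [0.999, 0.032, -0.001, 0.002]
ft_force: [-17.1, -2.9, 38.2]
grip_width: 0.0233
```

{"api": "apply_moves", "payload": {
  "plan": [0,0,-0.003,0,0,0,0,0,-0.003,0,0,0]
}}

```text
clock: 15.53
eef_pos: [0.4315, -0.1085, 0.0777]
tool_rot: [0.999, 0.032, -0.001, 0.002]
ft_force: [-8.2, -5.4, 16.5]
grip_width: 0.0233
```

{"api": "apply_moves", "payload": {
  "plan": [0,0,0,0,0,0,0,0,0,0,0,0,0,0,0,0,0,0,0,0,0,0,0,0,0,0,0,0,0,0,0,0,0,0,0,0],
  "grip": 0.065
}}

```text
clock: 16.03
eef_pos: [0.4332, -0.1072, 0.0763]
tool_rot: [0.999, 0.032, -0.0, -0.0]
ft_force: [1.0, -0.0, -0.6]
grip_width: 0.065
```

```bash
python3 -c "
from h import *
go(.437,-.1075,.0,3.7)
s=snap('scene','s15')
crop(s,240,180,330,270,7,'pics/s15.png',2)
"
```

```text
shift [0.0038 0.0005 0.0763] turn [-0.      0.0001  0.0004] t 16.0333 grip 0.065 p [ 0.4332 -0.1072  0.0763] F [ 1.  -0.  -0.6] yaw 3.72
```

View pics/s15.png

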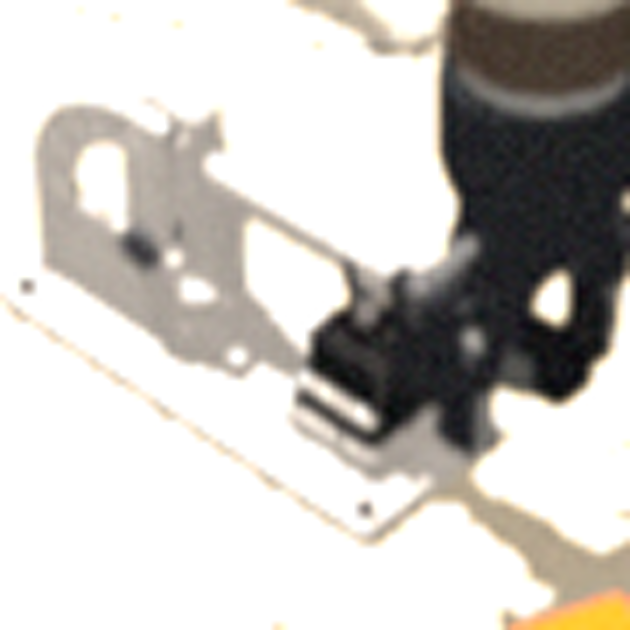

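Fully released with no wrist force. I'll lift straight up, then back off.

{"api": "apply_moves", "payload": {
  "plan": [0,0,-0.015,0,0,0,0,0,-0.035,0,0,0,0,0,-0.06,0,0,0,0,0,-0.09,0,0,0,0,0,-0.12,0,0,0,-0.03,0,-0.14,0,0,0,-0.07,0,-0.15,0,0,0,-0.1,0,-0.15,0,0,0,-0.1,0.04,-0.15,0,0,0,-0.1,0.08,-0.15,0,0,0,-0.1,0.12,-0.15,0,0,0,-0.1,0.16,-0.15,0,0,0]
}}

```text
clock: 17.08
eef_pos: [0.3434, -0.2751, 0.2271]
tool_rot: [0.999, 0.033, 0.001, 0.0]
ft_force: [1.0, 0.4, 0.4]
grip_width: 0.0648
```

{"api": "apply_moves", "payload": {
  "plan": [0,0.04,0,0,0,0,0,0.08,0,0,0,0,0,0.12,0,0,0,0,0,0.12,0,0,0,0,0,0.12,0,0,0,0,0,0.12,0,0,0,0]
}}

```text
clock: 17.58
eef_pos: [0.351, -0.3928, 0.2259]
tool_rot: [0.999, 0.032, -0.0, -0.001]
ft_force: [0.6, -0.4, 0.4]
grip_width: 0.0652
```

```bash
python3 -c "
from h import *
go(.437,-.1075,.0,3.7)
s=snap('scene','s16');t=snap('top','t16')
crop(s,230,170,330,270,7,'pics/s16.png',1.4);crop(t,150,100,420,300,3,'pics/t16.png',1.4);crop(t,275,120,335,240,5,'pics/t16b.png',1.6)
"
```

```text
shift [ 0.1043 -0.2789  0.2263] turn [-0.0016  0.0007 -0.0004] t 17.5833 grip 0.0652 p [ 0.351  -0.3928  0.2259] F [ 0.6 -0.4  0.4] yaw 3.68
```

View pics/s16.png

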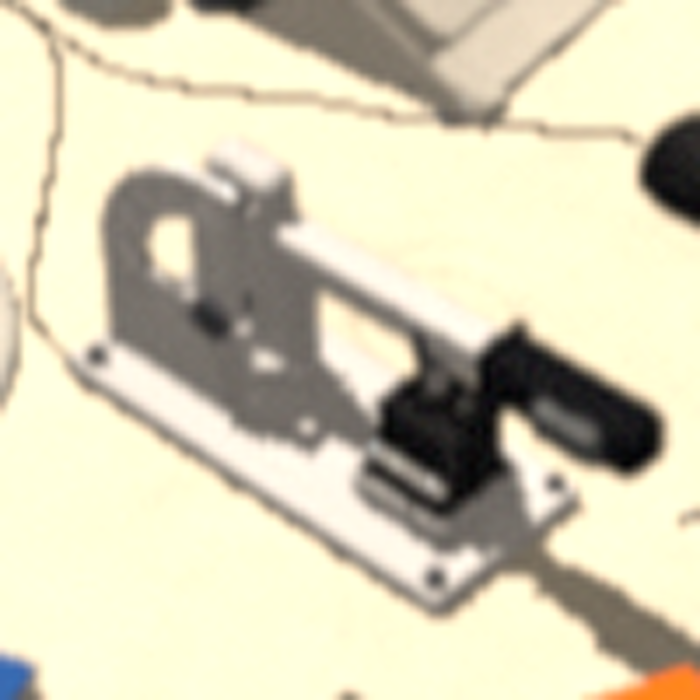

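View pics/t16.png

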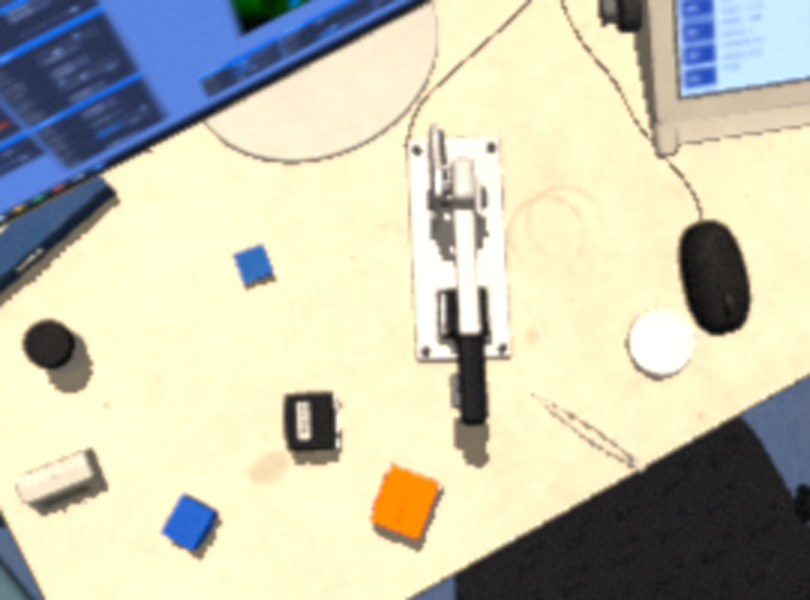

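View pics/t16b.png

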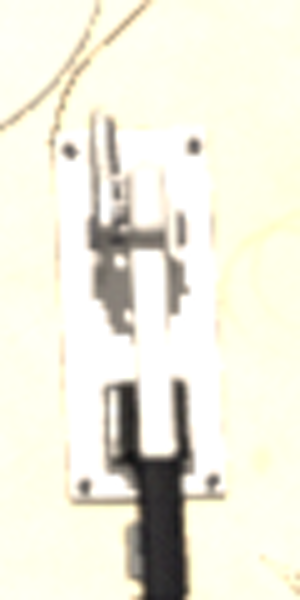

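```bash
python3 -c "
from h import *
s=load('s16');t=load('t16')
a=np.radians(3.7);c=np.cos(a);n=np.sin(a)
for q in(1.25,1.42,1.47,1.5):
  e=1.5-q; gx=.1-.18*np.cos(e)+.035*np.sin(e); gz=.067+.18*np.sin(e)+.035*np.cos(e)
  ex=gx-.03*np.cos(e);ez=gz+.03*np.sin(e)
  W=lambda x,y,z:(.517+c*x-n*y,-.102+n*x+c*y,z)
  print(q,proj(s,W(gx,.019,gz)),'end top edge',proj(s,W(ex+.013*np.sin(e),0,ez+.013*np.cos(e))),'top btn',proj(t,W(gx,.019,gz)))
t0=load('top0');s0=load('scene0')
d=np.abs(t0['pixels'].astype(int)-t['pixels']).max(2);cv2.imwrite('pics/diff.png',(np.clip(d*3,0,255)).astype(np.uint8))
"
```

```text
1.25 [305.6505232  219.36207306] end top edge [318.27401758 214.47085363] top btn [300.15957986 223.84981647]
1.42 [308.59845614 229.48328638] end top edge [321.96286901 226.61755845] top btn [299.87175895 229.30598137]
1.47 [309.1759668  232.33722937] end top edge [322.69660092 230.05204243] top btn [299.76725271 230.49839142]
1.5 [309.45862095 234.0158791 ] end top edge [323.05936214 232.07393447] top btn [299.70061958 231.12419466]
```

View pics/diff.png

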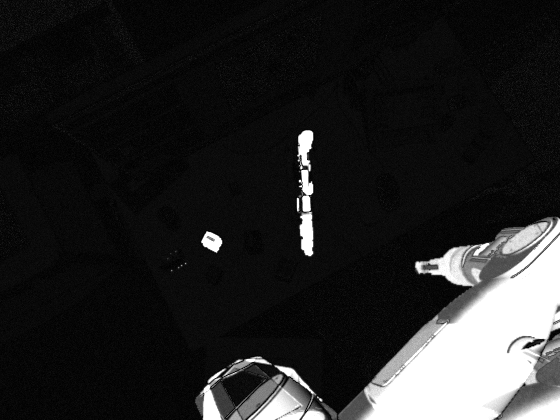

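```bash
python3 -c "
from workcell import bot,sensors
print(sensors.get_obs()['clock'],bot.job_done())"
```

```text
the job is handed in; nothing more can be done
17.6833 None
```

I put the filter cube on the pedestal, swung the lever down onto it with the button pressed, let the lever lock, and handed the job in at 17.7 s of the 56 s allowed. No verdict was reported.

**What I did**
- **Cube:** I took the smaller of the two black blocks as the filter cube. I set it on the pedestal, and the wrist force rose at the expected height. Then I let go.
- **Lever:** I squeezed the grip and button and swung the lever down until it stopped; pressing with 38 N moved it no further. Then I released the button and backed the arm off.

**Last checks**
- **Cube position:** it looks upright and square. By the top view it is about 2 mm off centre along y and about 0 mm along x.
- **Lever and button:** the lever is down and the button stands about 7 mm out, so the lock should be engaged.
- **Bystanders:** the before/after top views differ only at the cube, the lever and the arm, so none of the bystanders moved.

**What disagreed or stayed unproven**
- **First approach stalled:** the last wrist joint reached its range end, so I gripped the cube across its other pair of faces instead.
- **Grip width:** the jaws closed to 33 mm on the cube instead of 39–40 mm. The images show a light ledge along the foot of one side, which would explain the difference.
- **Lever angle:** the scene camera puts it at about 1.46 rad, against 1.5 at the stop and a required 1.42. I put this down to lock play and camera calibration.
- **Foot force:** I could not measure the foot's pressure on the cube directly. I take it from the locked lever with the cube underneath.

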